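Put the staining dish's rinse line into service

ROBOT

A 7-joint arm with a two-finger parallel gripper is mounted at the origin on the work surface. World frame = base frame: x ahead of the robot, y to its left, z up, the work surface at z = 0. Lengths are in m, angles in rad, forces in N, time in s.
With the tool pointing down it reaches from about 0.425 to 0.875 m from the base axis. Payload 4.7 kg.
Tool frame: the origin (TCP) lies between the finger pads; the fingertips stand 11 mm ahead of it and the grasp point (between the pads) lies 8 mm behind it; z points along the fingers, y is the line along which they close (so a half turn about z gives the same grasp; the last joint's range is limited). The gripper opens to 87 mm and grips with 3 to 60 N. Pads are 19 mm wide; open, the fingers measure 117 mm over their backs; the gripper's body (75 mm by 190 mm) begins 51 mm behind the grasp point.
Start: joints at [1.136, 0.321, -0.07, 1.45, 0.023, 1.371, -0.057], TCP at [0.282, -0.586, 0.234] pointing down, gripper open.
Joint ranges: [-2.86, 2.86], [-0.3, 2.09], [-1.38, 1.24], [0.06, 2.45], [-1.56, 4.7], [0.09, 2.05], [-2.69, 2.69]. Speed limits (rad/s): [2.57, 2.57, 3.14, 3.14, 3.14, 3.14, 3.14].

INTERFACE

Orientations are given as a rotation vector (axis times angle).
In Python, from bench import ctrl gives the robot as it stands. The module is installed in compiled form; this text tells all that it offers.
- The arm moves only by the shell command python3 -m inch 'ROWS' [FORCE]. ROWS is JSON, a list of rows, each an object with "slide": the shift along the tool's x, y, z scaled (see below), a list of three; "angular": the turn, a rotation vector about the tool's x, y, z scaled (see below), a list of three; "claw": the opening, from -1 (shut) to 1 (fully open). In form: [{"slide": [tx, ty, tz], "angular": [rx, ry, rz], "claw": claw}, ...]. A call has 1 to 10 rows; each row is the pose to reach, as a shift and turn from the pose commanded when the call began, along the tool's axes at that moment; what a row does not reach only later rows make up. The controller multiplies each number of a shift by 0.25 m and each number of a turn by 30 degrees. A row lasts 1/10 s, in which the tool goes at most 50 mm and 8.59 degrees, less where a joint would pass 70% of its speed; a pose out of reach is approached as far as the arm can. A call with a number of a shift or a turn outside -1 to 1 is refused whole. A call with a gripper value outside its range is refused whole. The fingers move at their own pace and stop on an object; FORCE is the grip in N (left out, the last holds). Time passes only in rows, so rows that repeat a pose let the fingers close. It gives the time, the measured TCP pose, the force, the opening and the grip force at its end, in the units of the state.
- ctrl.get_state(): the state, without advancing time (a new reading comes with each control period).
- ctrl.get_image(name): name is "scene" or "top" or "wrist"; returns a dict with "color" (400x640x3 uint8, red, green, blue), "depth" (400x640 float32, m along the optical axis (not along the pixel's ray), 0 where there is no reading), "camera_matrix" (3x3 intrinsics, pixels), "dist_coeffs" ([k1, k2, p1, p2, k3] as OpenCV has them; the pictures are not rectified), "extrinsics" (4x4, takes a point from camera to world coordinates); the wrist camera has in their place "tool_from_camera" (4x4, takes a point from camera to tool coordinates, whose origin is the TCP and whose axes are the flange's). Camera axes: x right, y up, looking along -z (the intrinsics and any distortion apply to the point x, -y, -z); pixel columns grow to the right and rows downward; lengths in m; the calibration is good to about 2 mm. A picture is of the moment at which its call begins: read the wrist's pose just before it.
- ctrl.close_job(): hands the job in; it is judged then, once.
Trained networks look in the newest picture that a camera, given by its name, has taken for a name from the list of things; names that differ only in an ending like _2 or _b are one class to them, and where a whole thing is asked for, a point or a joint stands for the part that bears it (a point fixed in the world has none). Each returns a list of dicts, best first, with "confidence" (0 to 1); they miss things now and then, are a little off and sometimes report something else, mostly with a low value. They report only what shows in the picture. A call takes as long as a camera call. They do not tell look-alikes from the thing itself.
- ctrl.find_in(query, camera): "bbox" ([centre column, centre row, width, height] in pixels, round what is visible of it).
- ctrl.outline_of(query, camera): "mask" (400x640 bool, what is visible of it) and "bbox" ([centre column, centre row, width, height] in pixels, round what is visible of it).
The state is a dict: "time": time; "joint_positions": joint angles; "qd": joint speeds; "joint_torque": joint torques, N m; "position": TCP position; "tool_rot": TCP orientation; "ft_force": force on the tool from outside, world axes, zero at the start; "torque": the same for the moment, N m; "grip_width": opening from 0.0 (shut) to 1.0 (fully open); "grip_force": force on a finger pad.
Only numpy, scipy, OpenCV 4.12 (cv2) and the standard library are available. Lean on these libraries where they do the work, as an engineer would, in place of code of your own. Each camera call takes 0.05 s, during which the arm holds its last target. There are 200 camera calls.

TASK

Find the rinse line whose spout stands over the slide-staining dish: screw that line's loose strainer cap down (clockwise) until it is fully home, and only then swing that line's tap handle fully open, in line with its pipe. Leave the caps and taps of the other two lines as they are, and do not shift or tip the vessels under the spouts or the other things on the bench.

Things in the scene. Friction and masses are not known exactly. Their poses are not given: they have to be found in the camera images.
- manifold: Fixed steel rinse manifold; origin on the bench. In its frame a header pipe lies along y at x=+135 mm; three alike lines (left, middle, right: y=+120, 0, -120 mm; pipe dia 20 mm, axis 110 mm high) run from it to -x. Each has a quarter-turn tap (vertical spindle at x=+60 mm), a strainer with a brass hexagonal screw cap on top (vertical axis at x=-30 mm) and a spout pointing down at x=-120 mm.
- dish: Slide-staining dish: rectangular glass trough 90 x 72 mm, 50 mm high, with a row of dark glass slides standing in it. It stands under one of the three spouts. Origin: centre of its underside.
- cup: Clear plastic beaker, 62 mm across, 70 mm high, under another spout. Origin: centre of underside.
- bowl: White ceramic bowl, 88 mm across, 42 mm high, under the remaining spout. Origin: centre of underside.
- big_bottle: Amber reagent bottle, dia 84 mm, 165 mm high, bystander. Origin: centre of underside.
- small_bottle: Amber reagent bottle, dia 60 mm, 120 mm high, bystander. Origin: centre of underside.
- cylinder: Glass measuring cylinder, foot dia 68 mm, 196 mm high, bystander. Origin: centre of underside.
- slide_box: Flat carton 90 x 85 x 32 mm, bystander. Origin: centre of underside.
- spare_cap: Spare brass hexagonal cap lying loose on the bench, 38 mm across flats, 26 mm high, bystander. Origin: centre of underside.
- spout_left (a point): Centre of the mouth of the left line's spout, 86 mm above the bench.
- cap_left_top (a point): Centre of the top of the left strainer cap: brass hexagon, 38 mm across flats, 26 mm high, vertical faces; top 171 mm above the bench when home, 1 mm higher per radian unscrewed. z is its screw axis; its faces look along its own x axis and every 60 degrees from it, and turn with it. Below it is a 35 mm round collar.
- cap_left_corner (a point): The corner of the left cap's top face that lies 30 degrees counter-clockwise from its own x axis, 22 mm from the axis; turns with the cap.
- cap_left (a joint): Turn of the left strainer cap in rad: 0 = screwed fully home against its stop, positive = unscrewed (counter-clockwise from above). Screw down clockwise. It has a stiff thread and stays where it is left.
- tap_left (a joint): Turn of the left tap in rad: 0 = shut, handle across the pipe (to the manifold's +y); 1.571 = fully open at its stop, handle in line with the pipe (to +x, away from the cap). Opens clockwise from above, stays where left. Steel bar handle 12 mm wide, 14 mm tall, top 161 mm above the bench, reaching 68 mm from its vertical spindle.
- spout_middle (a point): Centre of the mouth of the middle line's spout, 86 mm above the bench.
- cap_middle_top (a point): Centre of the top of the middle strainer cap: brass hexagon, 38 mm across flats, 26 mm high, vertical faces; top 171 mm above the bench when home, 1 mm higher per radian unscrewed. z is its screw axis; its faces look along its own x axis and every 60 degrees from it, and turn with it. Below it is a 35 mm round collar.
- cap_middle_corner (a point): The corner of the middle cap's top face that lies 30 degrees counter-clockwise from its own x axis, 22 mm from the axis; turns with the cap.
- cap_middle (a joint): Turn of the middle strainer cap in rad: 0 = screwed fully home against its stop, positive = unscrewed (counter-clockwise from above). Screw down clockwise. It has a stiff thread and stays where it is left.
- tap_middle (a joint): Turn of the middle tap in rad: 0 = shut, handle across the pipe (to the manifold's +y); 1.571 = fully open at its stop, handle in line with the pipe (to +x, away from the cap). Opens clockwise from above, stays where left. Steel bar handle 12 mm wide, 14 mm tall, top 161 mm above the bench, reaching 68 mm from its vertical spindle.
- spout_right (a point): Centre of the mouth of the right line's spout, 86 mm above the bench.
- cap_right_top (a point): Centre of the top of the right strainer cap: brass hexagon, 38 mm across flats, 26 mm high, vertical faces; top 171 mm above the bench when home, 1 mm higher per radian unscrewed. z is its screw axis; its faces look along its own x axis and every 60 degrees from it, and turn with it. Below it is a 35 mm round collar.
- cap_right_corner (a point): The corner of the right cap's top face that lies 30 degrees counter-clockwise from its own x axis, 22 mm from the axis; turns with the cap.
- cap_right (a joint): Turn of the right strainer cap in rad: 0 = screwed fully home against its stop, positive = unscrewed (counter-clockwise from above). Screw down clockwise. It has a stiff thread and stays where it is left.
- tap_right (a joint): Turn of the right tap in rad: 0 = shut, handle across the pipe (to the manifold's +y); 1.571 = fully open at its stop, handle in line with the pipe (to +x, away from the cap). Opens clockwise from above, stays where left. Steel bar handle 12 mm wide, 14 mm tall, top 161 mm above the bench, reaching 68 mm from its vertical spindle.
There are look-alikes about, which are no part of the job. What is shaped like the dish but red is not meant.

How it is judged:
On the way, in this order (a step that is already met when the one before it is completed fails the run):
1. the cap of the line over the staining dish is screwed fully home (((horizontal distance between dish and spout_left below 0.05 m and value of joint cap_left below 0.1 rad) or (horizontal distance between dish and spout_middle below 0.05 m and value of joint cap_middle below 0.1 rad) or (horizontal distance between dish and spout_right below 0.05 m and value of joint cap_right below 0.1 rad))), for 0.2 s.
2. the tap of that line is fully open (((horizontal distance between dish and spout_left below 0.05 m and value of joint cap_left below 0.1 rad and value of joint tap_left above 1.42 rad) or (horizontal distance between dish and spout_middle below 0.05 m and value of joint cap_middle below 0.1 rad and value of joint tap_middle above 1.42 rad) or (horizontal distance between dish and spout_right below 0.05 m and value of joint cap_right below 0.1 rad and value of joint tap_right above 1.42 rad))), for 0.2 s.
At the end, for the whole second after the job is handed in: The line whose spout is over the dish (within 50 mm, horizontally) has its cap within 0.1 rad of home and its tap beyond 1.42 rad (stop at 1.571); the other two taps are below 0.4 rad and the other two caps still unscrewed by more than 1.9 rad; the dish is at rest (((horizontal distance between dish and spout_left below 0.05 m and value of joint cap_left below 0.1 rad and value of joint tap_left above 1.42 rad and value of joint each of tap_middle, tap_right below 0.4 rad and value of joint each of cap_middle, cap_right above 1.9 rad) or (horizontal distance between dish and spout_middle below 0.05 m and value of joint cap_middle below 0.1 rad and value of joint tap_middle above 1.42 rad and value of joint each of tap_left, tap_right below 0.4 rad and value of joint each of cap_left, cap_right above 1.9 rad) or (horizontal distance between dish and spout_right below 0.05 m and value of joint cap_right below 0.1 rad and value of joint tap_right above 1.42 rad and value of joint each of tap_left, tap_middle below 0.4 rad and value of joint each of cap_left, cap_middle above 1.9 rad)) and linear speed of dish below 0.02 m/s); the robot touches nothing.
It fails at once if the cap (its corner moved over 12 mm) or the tap (beyond 0.4 rad) of a line that is not over the dish is turned ((not (horizontal distance between dish and spout_left below 0.05 m) and (distance of cap_left_corner from where it was at the start of the episode above 0.012 m or value of joint tap_left above 0.4 rad)) or (not (horizontal distance between dish and spout_middle below 0.05 m) and (distance of cap_middle_corner from where it was at the start of the episode above 0.012 m or value of joint tap_middle above 0.4 rad)) or (not (horizontal distance between dish and spout_right below 0.05 m) and (distance of cap_right_corner from where it was at the start of the episode above 0.012 m or value of joint tap_right above 0.4 rad))).
It fails at once if a tap is opened beyond 0.4 rad while its cap is more than 0.15 rad from home ((value of joint tap_left above 0.4 rad and value of joint cap_left above 0.15 rad) or (value of joint tap_middle above 0.4 rad and value of joint cap_middle above 0.15 rad) or (value of joint tap_right above 0.4 rad and value of joint cap_right above 0.15 rad)).
It fails at once if a vessel is shifted by more than 20 mm or tipped (distance of any of dish, cup, bowl from where it was at the start of the episode above 0.02 m or angle between any of dish, cup, bowl's own z axis and vertical above 0.3 rad).
It fails at once if another thing on the bench is shifted by more than 30 mm or tipped (distance of any of big_bottle, small_bottle, cylinder, slide_box, spare_cap from where it was at the start of the episode above 0.03 m or angle between any of big_bottle, small_bottle, cylinder, slide_box, spare_cap's own z axis and vertical above 0.3 rad).
It also fails if it takes over 67 s, if anything falls off the work surface, if the arm or the gripper's body presses on something with over 40 N, if the wrist force passes 120 N, or if a joint passes its speed limit or range.

## Working session

There is one attempt and no reset: what is moved stays moved. The work goes in short steps, Python scripts to look and compute and a shell command to move; the robot and the scene stay as the last step left them, time stands still between calls to the robot, and variables do not carry over. Pictures are saved under pics/ and viewed, at most 10 in all, crops included, and the job is handed in when it is done.

```bash
mkdir -p pics
cat > h.py <<'E'
import numpy as np,cv2
from scipy.spatial.transform import Rotation as R
from bench import ctrl
def img(n):
    s=ctrl.get_state(); d=ctrl.get_image(n)
    if n=='wrist':
        T=np.eye(4);T[:3,:3]=R.from_rotvec(s['tool_rot']).as_matrix();T[:3,3]=s['position']
        d['extrinsics']=T@d['tool_from_camera']
    return d
def save(d,f): cv2.imwrite('pics/'+f,d['color'][:,:,::-1])
def rays(d,px):
    u=cv2.undistortPoints(np.array(px,float).reshape(-1,1,2),d['camera_matrix'],np.array(d['dist_coeffs'])).reshape(-1,2)
    return np.c_[u[:,0],-u[:,1],-np.ones(len(u))]
def at_depth(d,px):
    p=np.round(np.array(px)).astype(int).reshape(-1,2)
    z=d['depth'][p[:,1],p[:,0]]
    c=rays(d,px)*z[:,None]; E=d['extrinsics']; return c@E[:3,:3].T+E[:3,3]
def at_z(d,px,z):
    E=d['extrinsics']; r=rays(d,px)@E[:3,:3].T; o=E[:3,3]; return o+r*((z-o[2])/r[:,2])[:,None]
E
python3 - <<'E'
from h import *
s=ctrl.get_state(); print(s['position'],s['tool_rot'],s['time'])
print(R.from_rotvec(s['tool_rot']).as_matrix().round(3))
for n in ('scene','top'):
    d=img(n); save(d,n+'1.png'); print(n,d['extrinsics'].round(3).tolist())
    for q in ('dish','cup','bowl','cap_left_top','manifold','spare_cap','tap_left'):
        for o in ctrl.find_in(q,n)[:5]:
            b=o['bbox']; print(q,round(o['confidence'],2),np.round(b),at_depth(d,[b[:2]]).round(3))
E
```

```text
[ 0.28175859 -0.5851631   0.23245093] [-3.06099056e+00 -6.98794433e-01  8.05359985e-04] 0.0
[[ 0.901  0.434 -0.001]
 [ 0.434 -0.901  0.002]
 [-0.    -0.002 -1.   ]]
scene [[0.402, -0.546, 0.735, 1.514], [0.916, 0.23, -0.329, -0.477], [0.011, 0.806, 0.592, 0.956], [0.0, 0.0, 0.0, 1.0]]
dish 0.95 [181. 236.  28.  31.] [[ 0.353 -0.486  0.048]]
dish 0.89 [248. 251.  33.  32.] [[ 0.51  -0.3    0.048]]
dish 0.74 [270. 222.  26.  32.] [[ 0.402 -0.192  0.051]]
cup 0.62 [334. 202.  15.  22.] [[0.398 0.051 0.063]]
bowl 0.83 [300. 213.  15.  17.] [[ 0.351 -0.063  0.015]]
bowl 0.33 [332. 236. 117. 107.] [[ 0.625 -0.06   0.119]]
cap_left_top 0.6 [348. 191.  13.  13.] [[0.499 0.051 0.177]]
cap_left_top 0.37 [330. 236. 120. 104.] [[ 0.613 -0.062  0.109]]
manifold 0.68 [329. 237. 118. 103.] [[ 0.614 -0.065  0.109]]
manifold 0.48 [198. 265.  30.  32.] [[ 0.501 -0.457  0.033]]
manifold 0.22 [303. 214.  17.  14.] [[ 0.357 -0.055  0.013]]
spare_cap 0.51 [316. 199.   8.  14.] [[ 0.5   -0.061  0.175]]
tap_left 0.66 [371. 207.  25.   5.] [[0.585 0.093 0.156]]
top [[-0.007, 0.99, -0.138, 0.281], [-1.0, -0.011, -0.025, -0.033], [-0.026, 0.138, 0.99, 1.423], [0.0, 0.0, 0.0, 1.0]]
dish 0.9 [385. 231.  26.  30.] [[ 0.369 -0.183 -0.001]]
dish 0.77 [422. 196.  27.  24.] [[ 0.475 -0.298  0.025]]
dish 0.68 [486. 251.  32.  36.] [[ 0.304 -0.492  0.003]]
cup 0.78 [305. 231.  24.  23.] [[ 0.373  0.069 -0.002]]
bowl 0.89 [345. 226.  27.  29.] [[ 0.387 -0.059  0.   ]]
cap_left_top 0.75 [302. 188.  15.  17.] [[0.479 0.063 0.179]]
cap_left_top 0.26 [189. 186.  43.  30.] [[0.497 0.398 0.126]]
manifold 0.76 [341. 180. 126.  94.] [[ 0.504 -0.046  0.173]]
spare_cap 0.47 [448. 233.  14.  14.] [[ 0.361 -0.371  0.026]]
tap_left 0.64 [294. 157.  27.   9.] [[0.572 0.088 0.16 ]]
tap_left 0.47 [474. 195.  32.  30.] [[ 0.476 -0.455  0.029]]
```

Run:
```python
import cv2
a=cv2.imread('pics/top1.png')[110:290,220:540]; b=cv2.imread('pics/scene1.png')[160:310,140:460]
cv2.imwrite('pics/c1.png',cv2.vconcat([cv2.resize(a,None,fx=1.8,fy=1.8,interpolation=2),cv2.resize(b,None,fx=1.8,fy=1.8,interpolation=2)]))
```

```text
(no output)
```

View pics/c1.png

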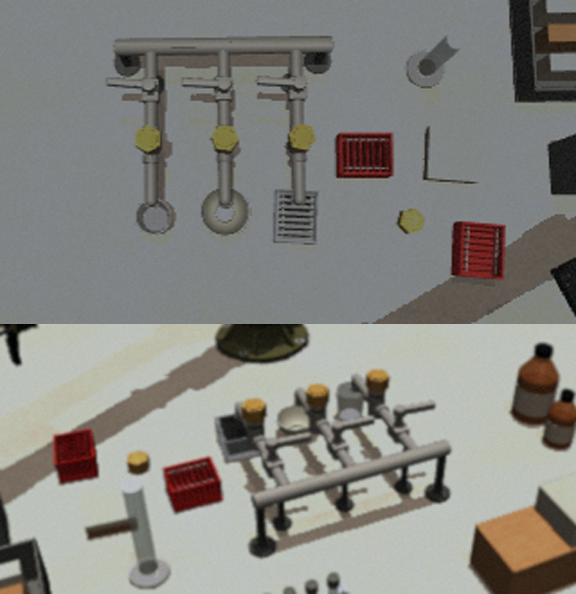

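The reinforced list of candidates in the top picture: the grey trough at (385,231), and the red troughs at (422,196) and (486,251). The grey one is the dish and it stands under the right line's spout. That line's cap is at about (388,187) and its tap at about (386,157). The bowl is under the middle line and the cup under the left. Next I compute the caps and taps and the hover move.

```bash
cat >> h.py <<'E'
def go(target,yaw=None):
    "shift in tool units to reach target (world) with tool y azimuth yaw"
    s=ctrl.get_state(); M=R.from_rotvec(s['tool_rot']).as_matrix()
    print('slide',((M.T@(np.array(target)-s['position']))/0.25).round(3))
    if yaw is not None:
        c=np.arctan2(M[1,1],M[0,1]); print('yaw now deg',np.degrees(c).round(1),'angular z units (cw+)',((c-yaw)/np.radians(30)).round(3))
    print('q7',np.round(s['joint_positions'][6],3),'pos',np.round(s['position'],4))
E
python3 - <<'E'
from h import *
d=img('top')
print(at_z(d,[[302,187],[345,187],[388,187]],.175).round(3))
hsv=cv2.cvtColor(d['color'],cv2.COLOR_RGB2HSV); m=cv2.inRange(hsv,(20,110,60),(35,255,255))
n,l,st,c=cv2.connectedComponentsWithStats(m)
for i in range(1,n):
    if st[i,4]>40: print(st[i],c[i],at_z(d,[c[i]],.172).round(4),at_depth(d,[c[i]]).round(3))
go([.487,-.175,.34])
a=d['color'][160:260,355:455]; cv2.imwrite('pics/c2.png',cv2.resize(a,None,fx=5,fy=5,interpolation=2)[:,:,::-1])
E
```

```text
[[ 0.483  0.064  0.175]
 [ 0.482 -0.057  0.175]
 [ 0.481 -0.176  0.175]]
[380 179  15  15 148] [386.86486486 185.82432432] [[ 0.4844 -0.1734  0.172 ]] [[ 0.484 -0.173  0.174]]
[296 180  13  15 149] [301.87248322 186.87919463] [[0.4842 0.0643 0.172 ]] [[0.483 0.064 0.178]]
[338 180  14  14 147] [344.43537415 186.41496599] [[ 0.4841 -0.055   0.172 ]] [[ 0.483 -0.055  0.177]]
[442 226  13  13  69] [447.24637681 232.        ] [[ 0.3543 -0.3349  0.172 ]] [[ 0.362 -0.369  0.032]]
slide [ 1.451 -1.124 -0.426]
q7 -0.057 pos [ 0.282  -0.5857  0.2336]
```

View pics/c2.png

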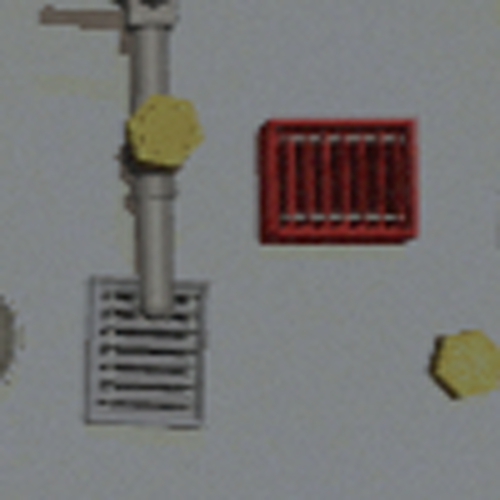

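The crop confirms it: the grey trough with dark slides, around (145,350) in the crop, stands under the right line's spout. The red trough at (340,180) is off to the side, and the spare cap at (468,362) lies loose on the bench. Moving above the right cap.

```bash
python3 -m inch '[{"slide":[0,0,-0.4],"angular":[0,0,0],"claw":1},{"slide":[0,0,-0.4],"angular":[0,0,0],"claw":1},{"slide":[0.7,-0.5,-0.4],"angular":[0,0,0],"claw":1},{"slide":[0.7,-0.5,-0.4],"angular":[0,0,0],"claw":1},{"slide":[0.7,-0.5,-0.4],"angular":[0,0,0],"claw":0.2},{"slide":[0.7,-0.5,-0.4],"angular":[0,0,0],"claw":0.2},{"slide":[0.7,-0.5,-0.4],"angular":[0,0,0],"claw":0.2},{"slide":[0.7,-0.5,-0.4],"angular":[0,0,0],"claw":0.2}]'
python3 -m inch '[{"slide":[0.75,-0.62,0],"angular":[0,0,0],"claw":0.2},{"slide":[0.75,-0.62,0],"angular":[0,0,0],"claw":0.2},{"slide":[0.75,-0.62,0],"angular":[0,0,0],"claw":0.2},{"slide":[0.75,-0.62,0],"angular":[0,0,0],"claw":0.2},{"slide":[0.75,-0.62,0],"angular":[0,0,0],"claw":0.2},{"slide":[0.75,-0.62,0],"angular":[0,0,0],"claw":0.2},{"slide":[0.75,-0.62,0],"angular":[0,0,0],"claw":0.2}]'
python3 - <<'E'
from h import *
s=ctrl.get_state(); print(s['position'],s['joint_positions'],s['grip_width'])
d=img('wrist'); save(d,'w1.png'); print(d['tool_from_camera'].round(3).tolist(),d['camera_matrix'])
hsv=cv2.cvtColor(d['color'],cv2.COLOR_RGB2HSV); m=cv2.inRange(hsv,(18,110,40),(35,255,255))
n,l,st,c=cv2.connectedComponentsWithStats(m)
for i in range(1,n):
    if st[i,4]>200: print(st[i],c[i],at_z(d,[c[i]],.174).round(4),at_depth(d,[c[i]]).round(4))
E
```

```text
time: 1.65
position: [0.3876, -0.3943, 0.3343]
tool_rot: [3.06, 0.708, 0.002]
ft_force: [-0.7, -0.2, 0.4]
grip_width: 0.722
grip_force: 0.0
time: 2.35
position: [0.4871, -0.1775, 0.3335]
tool_rot: [3.062, 0.698, -0.001]
ft_force: [-0.3, -0.9, -0.3]
grip_width: 0.6
grip_force: 0.0
[ 0.48706859 -0.17752647  0.33350788] [ 0.70072509  0.02628379 -0.40983782  1.59705338  0.01167799  1.52038549
 -0.83199735] 0.6000815050207616
[[-0.0, 0.962, 0.274, 0.075], [1.0, 0.0, -0.0, 0.001], [-0.0, 0.274, -0.962, -0.152], [0.0, 0.0, 0.0, 1.0]] [[302.80811989   0.         321.63208491]
 [  0.         302.80811989 203.30674522]
 [  0.           0.           1.        ]]
[  67   64   61   43 1696] [93.79540094 85.6432783 ] [[0.4858 0.061  0.174 ]] [[0.4867 0.0583 0.1781]]
[ 193  121   43   41 1167] [212.70094259 141.11396744] [[ 0.486  -0.0574  0.174 ]] [[ 0.4864 -0.058   0.1761]]
[204 256  20  54 382] [211.82984293 283.58376963] [[ 0.3334 -0.1121  0.174 ]] [[ 0.5027 -0.1375  0.412 ]]
[420 256  20  54 376] [431.36968085 283.48670213] [[ 0.4429 -0.34    0.174 ]] [[ 0.5284 -0.1913  0.4118]]
[ 225  319  333   20 2741] [406.97482671 330.01568771] [[ 0.3759 -0.3463  0.174 ]] [[ 0.5179 -0.1868  0.421 ]]
```

View pics/w1.png

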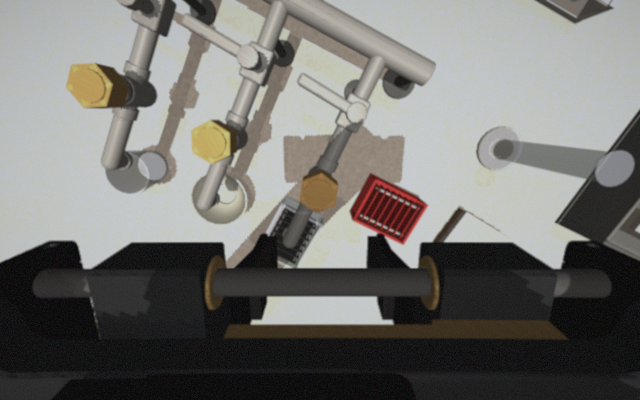

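The right cap is at about (319,190), with the dish under its spout at (295,240). The right tap's knuckle is at (355,112) and its handle points to (305,82). Next: fit the hexagon of the right cap and the manifold from depth.

```bash
cat >> h.py <<'E'
def cloud(d):
    v,u=np.mgrid[0:400,0:640]; px=np.c_[u.ravel(),v.ravel()].astype(float)
    P=at_depth(d,px); return P[d['depth'].ravel()>0]
def hexfit(d,c0,zmin=.168,zmax=.185):
    P=cloud(d); q=P[(np.hypot(P[:,0]-c0[0],P[:,1]-c0[1])<.03)&(P[:,2]>zmin)&(P[:,2]<zmax)]
    from scipy.optimize import minimize
    def inside(p):
        c=p[:2];a=p[2]+np.arange(6)*np.pi/3
        m=((q[:,:2]-c)@np.array([np.cos(a),np.sin(a)])).max(1); return np.sum(np.clip(m-p[3],0,None)) 
    # support-based: minimal hexagon around the points (robust)
    best=None
    for a in np.radians(np.arange(0,60,1)):
        n=np.array([np.cos(a+np.arange(6)*np.pi/3),np.sin(a+np.arange(6)*np.pi/3)])
        h=np.percentile(q[:,:2]@n,97,axis=0); w=h[:3]+h[3:]
        if best is None or w.sum()<best[0]:
            c=np.linalg.lstsq(n.T[:3],(h[:3]-h[3:])/2,rcond=None)[0]; best=(w.sum(),np.degrees(a),w,c)
    return len(q),np.median(q[:,2]).round(4),best[1],best[2].round(4),best[3].round(4)
E
python3 - <<'E'
from h import *
d=img('wrist')
for c in ((.486,.06),(.486,-.058),(.486,-.177)): print(hexfit(d,c))
P=cloud(d)
for y in (.062,-.057,-.176):
    q=P[(abs(P[:,2]-.160)<.008)&(abs(P[:,0]-.575)<.03)&(P[:,1]>y+.015)&(P[:,1]<y+.075)]
    if len(q)>20: print('tap',len(q),np.median(q,0).round(4),'tip',q[:,1].max().round(4),'fit',np.polyfit(q[:,1],q[:,0],1).round(4),'w',np.ptp(q[:,0]))
E
```

```text
(1796, np.float64(0.1768), np.float64(23.0), array([0.0351, 0.0364, 0.0361]), array([0.4848, 0.0629]))
(1377, np.float64(0.1764), np.float64(39.0), array([0.0352, 0.0355, 0.0353]), array([ 0.485 , -0.0565]))
(1156, np.float64(0.1775), np.float64(1.0), array([0.0354, 0.035 , 0.0345]), array([ 0.4847, -0.1754]))
tap 787 [ 0.5765 -0.0159  0.1611] tip 0.0107 fit [0.0669 0.5775] w 0.014733847591580806
tap 687 [ 0.5769 -0.1345  0.1612] tip -0.1077 fit [0.0925 0.5893] w 0.015796404588889312
```

```bash
python3 -m inch '[{"slide":[0,0,0],"angular":[0,0,-1],"claw":0.3},{"slide":[0,0,0],"angular":[0,0,-1],"claw":0.3},{"slide":[0,0,0],"angular":[0,0,-1],"claw":0.3},{"slide":[0,0,0],"angular":[0,0,-1],"claw":0.3}]'
python3 -m inch '[{"slide":[0,0,0],"angular":[0,0,-1],"claw":0.3},{"slide":[0,0,0],"angular":[0,0,-1],"claw":0.3},{"slide":[0,0,0],"angular":[0,0,-1],"claw":0.3},{"slide":[0,0,0],"angular":[0,0,-1],"claw":0.3}]'
python3 -c "
from h import *
go([.4847,-.1755,.3],np.radians(121)); print(ctrl.get_state()['joint_positions'])"
```

```text
time: 2.85
position: [0.4862, -0.179, 0.3334]
tool_rot: [2.777, 1.468, -0.001]
ft_force: [-0.1, 0.5, 0.4]
grip_width: 0.646
grip_force: 0.0
time: 3.25
position: [0.4862, -0.179, 0.3334]
tool_rot: [-2.303, -2.137, 0.001]
ft_force: [0.5, -0.3, 0.2]
grip_width: 0.654
grip_force: 0.0
slide [ 0.014 -0.007  0.133]
yaw now deg -4.3 angular z units (cw+) -4.176
q7 0.219 pos [ 0.4862 -0.179   0.3334]
[ 0.71579325  0.02650056 -0.42145064  1.59722452  0.01136735  1.5204946
  0.2190626 ]
```

```bash
python3 -m inch '[{"slide":[0,0,0],"angular":[0,0,-1],"claw":0.3},{"slide":[0,0,0],"angular":[0,0,-1],"claw":0.3},{"slide":[0,0,0],"angular":[0,0,-1],"claw":0.3},{"slide":[0,0,0],"angular":[0,0,-1],"claw":0.3}]' >/dev/null
python3 -m inch '[{"slide":[0,0,0],"angular":[0,0,-1],"claw":0.3},{"slide":[0,0,0],"angular":[0,0,-1],"claw":0.3},{"slide":[0,0,0],"angular":[0,0,-1],"claw":0.3},{"slide":[0,0,0],"angular":[0,0,-1],"claw":0.3}]' >/dev/null
python3 -m inch '[{"slide":[0,0,0],"angular":[0,0,-1],"claw":0.3},{"slide":[0,0,0],"angular":[0,0,-1],"claw":0.3},{"slide":[0,0,0],"angular":[0,0,-1],"claw":0.3},{"slide":[0,0,0],"angular":[0,0,-1],"claw":0.3}]' >/dev/null
python3 -m inch '[{"slide":[0,0,0],"angular":[0,0,-1],"claw":0.3},{"slide":[0,0,0],"angular":[0,0,-1],"claw":0.3},{"slide":[0,0,0],"angular":[0,0,-1],"claw":0.3},{"slide":[0,0,0],"angular":[0,0,-1],"claw":0.3}]'
python3 - <<'E'
from h import *
d=img('wrist'); save(d,'w2.png')
print(hexfit(d,(.485,-.1755)))
go([.4847,-.1755,.22],np.radians(121)); s=ctrl.get_state(); print(s['joint_positions'],s['grip_width'])
E
```

```text
time: 4.85
position: [0.4863, -0.179, 0.3334]
tool_rot: [0.699, -3.062, 0.0]
ft_force: [0.1, 0.6, 0.0]
grip_width: 0.648
grip_force: 0.0
(1156, np.float64(0.1775), np.float64(58.00000000000001), array([0.0352, 0.0342, 0.0353]), array([ 0.4839, -0.1761]))
slide [-0.001  0.015  0.453]
yaw now deg 115.8 angular z units (cw+) -0.174
q7 2.314 pos [ 0.4863 -0.1789  0.3334]
[ 0.7426746   0.02772638 -0.44910999  1.59639418  0.01255409  1.52049773
  2.31401679] 0.6476433940759214
```

```bash
python3 -m inch '[{"slide":[0,0.015,0.2],"angular":[0,0,-0.12],"claw":0.3},{"slide":[0,0.015,0.4],"angular":[0,0,-0.12],"claw":0.3},{"slide":[0,0.015,0.5],"angular":[0,0,-0.12],"claw":0.3},{"slide":[0,0.015,0.6],"angular":[0,0,-0.12],"claw":0.3},{"slide":[0,0.015,0.7],"angular":[0,0,-0.12],"claw":0.3},{"slide":[0,0.015,0.7],"angular":[0,0,-0.12],"claw":0.3},{"slide":[0,0.015,0.7],"angular":[0,0,-0.12],"claw":0.3}]' 40
python3 -m inch '[{"slide":[0,0,0],"angular":[0,0,0],"claw":-1},{"slide":[0,0,0],"angular":[0,0,0],"claw":-1},{"slide":[0,0,0],"angular":[0,0,0],"claw":-1},{"slide":[0,0,0],"angular":[0,0,0],"claw":-1},{"slide":[0,0,0],"angular":[0,0,0],"claw":-1}]' 50
python3 -c "
from h import *
go([.4843,-.1757,.158],np.radians(119.5)); s=ctrl.get_state(); print(s['joint_positions'],s['torque'])"
```

```text
time: 5.6
position: [0.4851, -0.1741, 0.1588]
tool_rot: [0.79, -3.04, -0.0]
ft_force: [0.1, -0.3, 0.1]
grip_width: 0.65
grip_force: 0.0
time: 6.1
position: [0.4866, -0.1737, 0.1598]
tool_rot: [-0.793, 3.037, -0.004]
ft_force: [1.0, -1.4, 3.7]
grip_width: 0.456
grip_force: 47.6
slide [ 0.012 -0.003  0.007]
yaw now deg 119.3 angular z units (cw+) -0.008
q7 2.328 pos [ 0.4866 -0.1737  0.1598]
[ 0.72829288  0.11233003 -0.46305701  1.86332684  0.0555045   1.17495788
  2.32820879] [-0.43856332 -0.40763265 -0.17979374]
```

```bash
python3 -m inch '[{"slide":[0.006,0,0.001],"angular":[0,0,0.28],"claw":-1},{"slide":[0.006,0,0.001],"angular":[0,0,0.56],"claw":-1},{"slide":[0.006,0,0.002],"angular":[0,0,0.84],"claw":-1},{"slide":[0.006,0,0.002],"angular":[0,0,1],"claw":-1}]'
python3 -c "
from h import *
s=ctrl.get_state(); print(s['torque'],s['ft_force'],s['joint_positions'][6])"
python3 -m inch '[{"slide":[0,0,0.001],"angular":[0,0,0.28],"claw":-1},{"slide":[0,0,0.001],"angular":[0,0,0.56],"claw":-1},{"slide":[0,0,0.002],"angular":[0,0,0.84],"claw":-1},{"slide":[0,0,0.002],"angular":[0,0,1],"claw":-1}]'
python3 -c "
from h import *
s=ctrl.get_state(); print(s['torque'],s['ft_force'],s['joint_positions'][6])
d=img('wrist'); save(d,'w3.png')"
```

```text
time: 6.5
position: [0.4868, -0.175, 0.1594]
tool_rot: [0.025, 3.135, -0.005]
ft_force: [5.9, -5.7, 0.2]
grip_width: 0.457
grip_force: 47.3
[-0.88678502 -1.49142231  0.15637637] [ 5.87645049 -5.69895653  0.21157974] 1.8068717990424599
time: 6.9
position: [0.4864, -0.1763, 0.1589]
tool_rot: [0.837, 3.021, -0.005]
ft_force: [5.4, -6.5, -0.1]
grip_width: 0.455
grip_force: 47.4
[-1.44428013 -1.28085329  0.21623512] [ 5.37017526 -6.4813124  -0.05269231] 1.2862897124594934
```

View pics/w3.png

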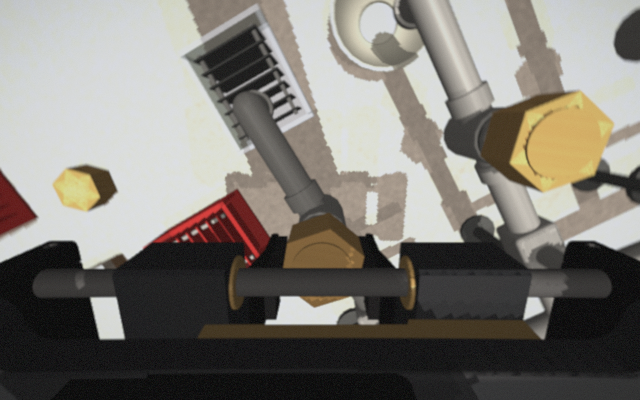

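The cap, seen at (323,260), sits flat between the pads and turns with the hand. The gripped line leads to the grey dish at (245,80). Continuing.

```bash
cat > t.py <<'E'
from h import *
s=ctrl.get_state(); print('TQ',np.round(s['torque'],2),'q7',np.round(s['joint_positions'][6],3))
E
python3 -m inch '[{"slide":[0,0,0.001],"angular":[0,0,0.28],"claw":-1},{"slide":[0,0,0.001],"angular":[0,0,0.56],"claw":-1},{"slide":[0,0,0.002],"angular":[0,0,0.84],"claw":-1},{"slide":[0,0,0.002],"angular":[0,0,1],"claw":-1}]'; python3 t.py
python3 -m inch '[{"slide":[0,0,0.001],"angular":[0,0,0.28],"claw":-1},{"slide":[0,0,0.001],"angular":[0,0,0.56],"claw":-1},{"slide":[0,0,0.002],"angular":[0,0,0.84],"claw":-1},{"slide":[0,0,0.002],"angular":[0,0,1],"claw":-1}]'; python3 t.py
python3 -m inch '[{"slide":[0,0,0.001],"angular":[0,0,0.28],"claw":-1},{"slide":[0,0,0.001],"angular":[0,0,0.56],"claw":-1},{"slide":[0,0,0.002],"angular":[0,0,0.84],"claw":-1},{"slide":[0,0,0.002],"angular":[0,0,1],"claw":-1}]'; python3 t.py
python3 -m inch '[{"slide":[0,0,0.001],"angular":[0,0,0.28],"claw":-1},{"slide":[0,0,0.001],"angular":[0,0,0.56],"claw":-1},{"slide":[0,0,0.002],"angular":[0,0,0.84],"claw":-1},{"slide":[0,0,0.002],"angular":[0,0,1],"claw":-1}]'; python3 t.py
```

```text
time: 7.35
position: [0.4855, -0.1772, 0.1583]
tool_rot: [1.592, 2.701, -0.005]
ft_force: [3.4, -7.9, 0.9]
grip_width: 0.459
grip_force: 47.4
TQ [-1.84 -0.73  0.17] q7 0.766
time: 7.75
position: [0.4842, -0.1775, 0.1577]
tool_rot: [2.238, 2.197, -0.005]
ft_force: [0.2, -9.0, 3.9]
grip_width: 0.453
grip_force: 47.4
TQ [-1.82  0.11  0.17] q7 0.245
time: 8.15
position: [0.483, -0.1772, 0.1572]
tool_rot: [2.732, 1.544, -0.006]
ft_force: [-4.1, -7.8, 7.1]
grip_width: 0.45
grip_force: 47.4
TQ [-1.57  0.86  0.2 ] q7 -0.276
time: 8.55
position: [0.4821, -0.1762, 0.1566]
tool_rot: [3.039, 0.785, -0.007]
ft_force: [-7.2, -4.7, 8.8]
grip_width: 0.457
grip_force: 47.4
TQ [-1.07  1.45  0.21] q7 -0.797
```

```bash
python3 -m inch '[{"slide":[0,0,0.001],"angular":[0,0,0.28],"claw":-1},{"slide":[0,0,0.001],"angular":[0,0,0.56],"claw":-1},{"slide":[0,0,0.002],"angular":[0,0,0.84],"claw":-1},{"slide":[0,0,0.002],"angular":[0,0,1],"claw":-1}]'; python3 t.py
python3 -m inch '[{"slide":[0,0,0.001],"angular":[0,0,0.28],"claw":-1},{"slide":[0,0,0.001],"angular":[0,0,0.56],"claw":-1},{"slide":[0,0,0.002],"angular":[0,0,0.84],"claw":-1},{"slide":[0,0,0.002],"angular":[0,0,1],"claw":-1}]'; python3 t.py
python3 -m inch '[{"slide":[0,0,0.001],"angular":[0,0,0.28],"claw":-1},{"slide":[0,0,0.001],"angular":[0,0,0.56],"claw":-1},{"slide":[0,0,0.002],"angular":[0,0,0.84],"claw":-1},{"slide":[0,0,0.002],"angular":[0,0,1],"claw":-1}]'; python3 t.py
```

```text
time: 8.95
position: [0.4818, -0.1749, 0.156]
tool_rot: [3.139, -0.027, -0.007]
ft_force: [-7.8, -2.5, 9.8]
grip_width: 0.458
grip_force: 47.3
TQ [-0.5   1.73  0.24] q7 -1.318
time: 9.35
position: [0.4821, -0.1737, 0.1555]
tool_rot: [3.026, -0.838, -0.006]
ft_force: [-6.8, -0.3, 9.9]
grip_width: 0.457
grip_force: 47.2
TQ [0.07 1.56 0.17] q7 -1.84
time: 9.75
position: [0.4831, -0.1727, 0.155]
tool_rot: [2.708, -1.592, -0.004]
ft_force: [-4.5, 1.5, 8.2]
grip_width: 0.454
grip_force: 47.0
TQ [0.37 0.96 0.19] q7 -2.361
```

```bash
python3 -m inch '[{"slide":[0,0,0],"angular":[0,0,0],"claw":0.3},{"slide":[0,0,0],"angular":[0,0,0],"claw":0.3},{"slide":[0,0,0],"angular":[0,0,0],"claw":0.3},{"slide":[0.011,0,0],"angular":[0,0,0],"claw":0.3},{"slide":[0.011,0,0],"angular":[0,0,0],"claw":0.3}]'
python3 t.py
python3 - <<'E'
from h import *
d=img('wrist'); save(d,'w4.png'); print(hexfit(d,(.4845,-.1755),.163,.182)); go([.4844,-.1755,.155])
E
```

```text
time: 10.25
position: [0.4855, -0.1762, 0.1538]
tool_rot: [2.711, -1.587, -0.0]
ft_force: [0.4, -0.3, -0.2]
grip_width: 0.644
grip_force: 0.0
TQ [0.06 0.01 0.02] q7 -2.353
(3045, np.float64(0.1721), np.float64(19.0), array([0.037 , 0.0368, 0.0368]), array([ 0.4843, -0.1765]))
slide [-0.004  0.003 -0.005]
q7 -2.353 pos [ 0.4855 -0.176   0.1538]
```

View pics/w4.png

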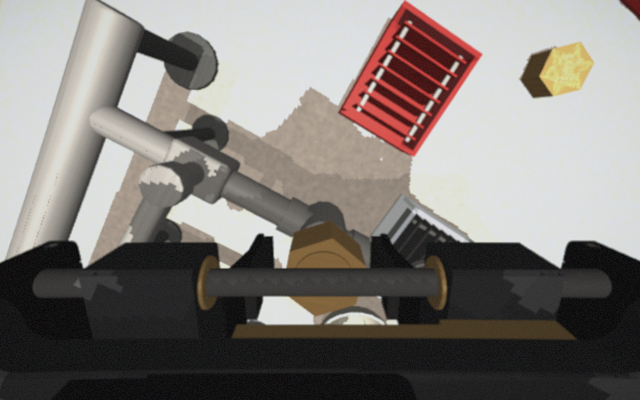

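The cap at (326,265) is free between the open pads and now about 172 mm high, so roughly 1.3 rad remain. Turning the hand back 120° in place and regripping.

```bash
python3 -m inch '[{"slide":[0,0,0],"angular":[0,0,-1],"claw":0.3},{"slide":[0,0,0],"angular":[0,0,-1],"claw":0.3},{"slide":[0,0,0],"angular":[0,0,-1],"claw":0.3},{"slide":[0,0,0],"angular":[0,0,-1],"claw":0.3}]' | grep ft_f
python3 -m inch '[{"slide":[0,0,0],"angular":[0,0,-1],"claw":0.3},{"slide":[0,0,0],"angular":[0,0,-1],"claw":0.3},{"slide":[0,0,0],"angular":[0,0,-1],"claw":0.3},{"slide":[0,0,0],"angular":[0,0,-1],"claw":0.3}]' | grep ft_f
python3 -m inch '[{"slide":[0,0,0],"angular":[0,0,-1],"claw":0.3},{"slide":[0,0,0],"angular":[0,0,-1],"claw":0.3},{"slide":[0,0,0],"angular":[0,0,-1],"claw":0.3},{"slide":[0,0,0],"angular":[0,0,-1],"claw":0.3}]' | grep ft_f
python3 -m inch '[{"slide":[0,0,0],"angular":[0,0,-1],"claw":0.3},{"slide":[0,0,0],"angular":[0,0,-1],"claw":0.3},{"slide":[0,0,0],"angular":[0,0,-1],"claw":0.3},{"slide":[0,0,0],"angular":[0,0,-1],"claw":0.3}]' | grep ft_f
python3 -m inch '[{"slide":[0,0,0],"angular":[0,0,0],"claw":-1},{"slide":[0,0,0],"angular":[0,0,0],"claw":-1},{"slide":[0,0,0],"angular":[0,0,0],"claw":-1},{"slide":[0,0,0],"angular":[0,0,0],"claw":-1},{"slide":[0,0,0],"angular":[0,0,0],"claw":-1}]' 50; python3 t.py
```

```text
ft_force: [-0.1, -0.1, 0.9]
ft_force: [0.0, 0.7, -0.0]
ft_force: [-0.3, 0.2, -0.5]
ft_force: [1.1, -0.8, 0.1]
time: 12.4
position: [0.4843, -0.1752, 0.1538]
tool_rot: [-2.729, -1.552, 0.003]
ft_force: [-4.9, 2.2, 3.6]
grip_width: 0.457
grip_force: 50.0
TQ [ 0.49  1.11 -0.22] q7 -0.271
```

```bash
python3 -m inch '[{"slide":[0,0,0.001],"angular":[0,0,0.28],"claw":-1},{"slide":[0,0,0.001],"angular":[0,0,0.56],"claw":-1},{"slide":[0,0,0.002],"angular":[0,0,0.84],"claw":-1},{"slide":[0,0,0.002],"angular":[0,0,1],"claw":-1}]'; python3 t.py
python3 -m inch '[{"slide":[0,0,0.001],"angular":[0,0,0.28],"claw":-1},{"slide":[0,0,0.001],"angular":[0,0,0.56],"claw":-1},{"slide":[0,0,0.002],"angular":[0,0,0.7],"claw":-1}]'; python3 t.py
```

```text
time: 12.8
position: [0.4839, -0.1754, 0.1534]
tool_rot: [-3.039, -0.789, 0.006]
ft_force: [-5.2, 2.4, 3.7]
grip_width: 0.434
grip_force: 49.7
TQ [0.52 1.23 0.73] q7 -0.795
time: 13.1
position: [0.4862, -0.1748, 0.1537]
tool_rot: [3.132, 0.232, 0.001]
ft_force: [1.5, 1.7, 2.7]
grip_width: 0.468
grip_force: 50.0
TQ [ 0.57 -0.35  1.97] q7 -1.157
```

```bash
python3 -m inch '[{"slide":[0,0,0],"angular":[0,0,0],"claw":0.3},{"slide":[0,0,0],"angular":[0,0,0],"claw":0.3},{"slide":[0,0,0],"angular":[0,0,0],"claw":0.3},{"slide":[0,0,-0.2],"angular":[0,0,0],"claw":0.3},{"slide":[0,0,-0.4],"angular":[0,0,0],"claw":0.3},{"slide":[0,0,-0.6],"angular":[0,0,0],"claw":0.3},{"slide":[0,0,-0.7],"angular":[0,0,0],"claw":0.3},{"slide":[0,0,-0.7],"angular":[0,0,0],"claw":0.3},{"slide":[0,0,-0.7],"angular":[0,0,0],"claw":0.3}]'; python3 t.py
python3 - <<'E'
from h import *
for k in range(2):
    d=img('wrist'); print(hexfit(d,(.4845,-.1755),.163,.182))
print(hexfit(d,(.485,-.057),.163,.185)); go([.4844,-.1755,.155],0)
save(d,'w5.png')
E
```

```text
time: 14.0
position: [0.4856, -0.1764, 0.3279]
tool_rot: [3.133, 0.227, 0.001]
ft_force: [-0.3, -0.3, -1.4]
grip_width: 0.647
grip_force: 0.0
TQ [ 0.02  0.03 -0.01] q7 -1.132
(1157, np.float64(0.1725), np.float64(14.0), array([0.0352, 0.0349, 0.0346]), array([ 0.4848, -0.1755]))
(1163, np.float64(0.1726), np.float64(48.00000000000001), array([0.0352, 0.0345, 0.0351]), array([ 0.4846, -0.1755]))
(1357, np.float64(0.1764), np.float64(59.00000000000001), array([0.0348, 0.0359, 0.0355]), array([ 0.4849, -0.057 ]))
slide [ 0.    -0.001  0.685]
yaw now deg -81.7 angular z units (cw+) -2.724
q7 -1.133 pos [ 0.4848 -0.176   0.3262]
```

Run:
```python
from h import *
d=img('wrist')
# rectified top-down map at z=.1715 around cap, 0.1 mm... 5 px/mm
E=d['extrinsics']; N=400; g=np.linspace(-.04,.04,N)
X,Y=np.meshgrid(g+.4847,-g-.1755)
P=np.c_[X.ravel(),Y.ravel(),np.full(N*N,.172)]
c=(P-E[:3,3])@E[:3,:3]; c=c*[1,-1,-1]
u,_=cv2.projectPoints(c,np.zeros(3),np.zeros(3),d['camera_matrix'],np.array(d['dist_coeffs']))
u=u.reshape(N,N,2).astype(np.float32)
o=cv2.remap(d['color'],u[...,0],u[...,1],cv2.INTER_CUBIC); o=cv2.convertScaleAbs(o,alpha=1.6,beta=10)
cv2.imwrite('pics/r1.png',o[:,:,::-1])
```

```text
(no output)
```

View pics/r1.png

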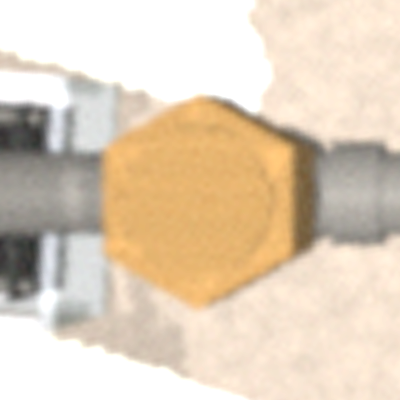

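The rectified view shows the cap's faces looking along ±x, with edges at columns 103 and 292. So it turned about 300° and then stopped while the hand slipped on it. I'll regrip aligned at full force and test the stop.

```bash
python3 -m inch '[{"slide":[0,-0.001,0.2],"angular":[0,0,-0.28],"claw":0.3},{"slide":[0,-0.001,0.4],"angular":[0,0,-0.56],"claw":0.3},{"slide":[0,-0.001,0.5],"angular":[0,0,-0.72],"claw":0.3},{"slide":[0,-0.001,0.6],"angular":[0,0,-0.72],"claw":0.3},{"slide":[0,-0.001,0.69],"angular":[0,0,-0.72],"claw":0.3},{"slide":[0,-0.001,0.69],"angular":[0,0,-0.72],"claw":0.3},{"slide":[0,-0.001,0.69],"angular":[0,0,-0.72],"claw":0.3}]'
python3 -m inch '[{"slide":[0,0,0],"angular":[0,0,0],"claw":-1},{"slide":[0,0,0],"angular":[0,0,0],"claw":-1},{"slide":[0,0,0],"angular":[0,0,0],"claw":-1},{"slide":[0,0,0],"angular":[0,0,0],"claw":-1},{"slide":[0,0,0],"angular":[0,0,0],"claw":-1}]' 60; python3 t.py
python3 -m inch '[{"slide":[0,0,0],"angular":[0,0,0.15],"claw":-1},{"slide":[0,0,0],"angular":[0,0,0.15],"claw":-1}]'; python3 t.py
python3 -m inch '[{"slide":[0,0,0],"angular":[0,0,0.15],"claw":-1},{"slide":[0,0,0],"angular":[0,0,0.15],"claw":-1}]'; python3 t.py
```

```text
time: 14.85
position: [0.4849, -0.1754, 0.1549]
tool_rot: [-3.034, -0.811, 0.002]
ft_force: [-0.2, -0.6, 0.4]
grip_width: 0.655
grip_force: 0.0
time: 15.35
position: [0.4854, -0.1745, 0.1564]
tool_rot: [-3.034, -0.811, 0.0]
ft_force: [-3.4, 3.0, 5.4]
grip_width: 0.431
grip_force: 60.0
TQ [ 0.9   0.79 -0.01] q7 -0.779
time: 15.55
position: [0.4854, -0.1746, 0.1564]
tool_rot: [3.063, 0.698, -0.001]
ft_force: [-3.3, 2.4, 5.0]
grip_width: 0.428
grip_force: 60.4
TQ [0.69 0.83 1.56] q7 -0.856
time: 15.75
position: [0.4849, -0.1748, 0.1564]
tool_rot: [3.086, 0.581, -0.004]
ft_force: [-5.3, 2.0, 6.1]
grip_width: 0.436
grip_force: 62.4
TQ [0.42 1.21 2.43] q7 -0.932
```

Torque rises at once to 2.4 N m with no give, against about 0.2 while it was turning, so the cap is home. Releasing, lifting and turning for the tap handle.

```bash
python3 -m inch '[{"slide":[0,0,0],"angular":[0,0,0],"claw":0.3},{"slide":[0,0,0],"angular":[0,0,0],"claw":0.3},{"slide":[0,0,0],"angular":[0,0,0],"claw":0.3},{"slide":[0,0,-0.2],"angular":[0,0,0],"claw":0.3},{"slide":[0,0,-0.4],"angular":[0,0,0],"claw":0.3},{"slide":[0,0,-0.6],"angular":[0,0,0],"claw":0.3},{"slide":[0,0,-0.6],"angular":[0,0,-0.28],"claw":0.3},{"slide":[0,0,-0.6],"angular":[0,0,-0.56],"claw":0.3},{"slide":[0,0,-0.6],"angular":[0,0,-0.84],"claw":0.3},{"slide":[0,0,-0.6],"angular":[0,0,-1],"claw":0.3}]'
python3 -m inch '[{"slide":[0,0,0],"angular":[0,0,-0.28],"claw":0.1},{"slide":[0,0,0],"angular":[0,0,-0.56],"claw":0.1},{"slide":[0,0,0],"angular":[0,0,-0.84],"claw":0.1},{"slide":[0,0,0],"angular":[0,0,-1],"claw":0.1},{"slide":[0,0,0],"angular":[0,0,-1],"claw":0.1}]'; python3 t.py
python3 - <<'E'
from h import *
d=img('wrist'); save(d,'w6.png'); print('cap',hexfit(d,(.4845,-.1755),.163,.182)[:2]); P=cloud(d)
for y in (-.057,-.176):
    q=P[(abs(P[:,2]-.160)<.006)&(abs(P[:,0]-.575)<.03)&(P[:,1]>y+.02)&(P[:,1]<y+.075)]
    if len(q)>20:
        c=q[:,:2].mean(0); v=np.linalg.svd(q[:,:2]-c,full_matrices=0)[2][0]; print('tap',len(q),np.median(q,0).round(4),'y',q[:,1].min().round(4),q[:,1].max().round(4),'az',np.degrees(np.arctan2(v[1],v[0])).round(1)%180)
go([.577,-.13,.155],np.radians(-4.6))
E
```

```text
time: 16.75
position: [0.4855, -0.1763, 0.3055]
tool_rot: [2.834, 1.355, 0.0]
ft_force: [0.9, 0.6, 0.4]
grip_width: 0.648
grip_force: 0.0
time: 17.25
position: [0.4855, -0.1762, 0.3053]
tool_rot: [2.391, 2.037, -0.0]
ft_force: [0.3, 0.4, 0.0]
grip_width: 0.546
grip_force: 0.0
TQ [ 0.02 -0.04 -0.03] q7 0.133
cap (1334, np.float64(0.1725))
tap 355 [ 0.5747 -0.028   0.161 ] y -0.0369 -0.0174 az 92.3
tap 704 [ 0.5758 -0.1308  0.1613] y -0.1559 -0.1074 az 85.7
slide [0.241 0.332 0.601]
yaw now deg -9.3 angular z units (cw+) -0.155
q7 0.131 pos [ 0.4854 -0.1761  0.3054]
```

View pics/w6.png

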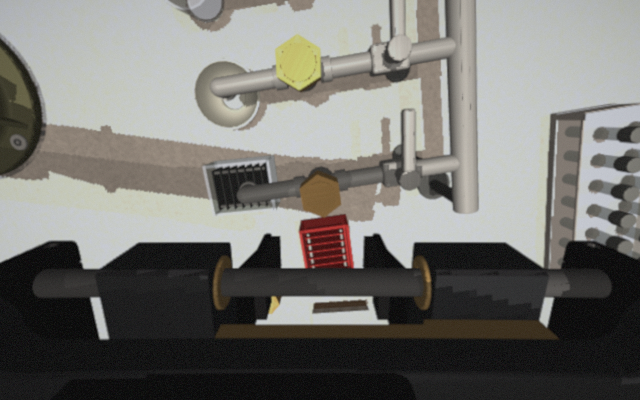

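The right handle runs from its knuckle at (408,172) to its tip at (408,112); the bar is free and shut.

```bash
python3 -m inch '[{"slide":[0.12,0.16,0],"angular":[0,0,-0.16],"claw":0.1},{"slide":[0.25,0.327,0],"angular":[0,0,-0.16],"claw":0.1},{"slide":[0.25,0.327,0],"angular":[0,0,-0.16],"claw":0.1},{"slide":[0.25,0.327,0.2],"angular":[0,0,-0.16],"claw":0.1},{"slide":[0.25,0.327,0.4],"angular":[0,0,-0.16],"claw":0.1},{"slide":[0.25,0.327,0.5],"angular":[0,0,-0.16],"claw":0.1},{"slide":[0.25,0.327,0.6],"angular":[0,0,-0.16],"claw":0.1},{"slide":[0.25,0.327,0.6],"angular":[0,0,-0.16],"claw":0.1},{"slide":[0.25,0.327,0.6],"angular":[0,0,-0.16],"claw":0.1}]'
python3 -m inch '[{"slide":[0,0,0],"angular":[0,0,0],"claw":-1},{"slide":[0,0,0],"angular":[0,0,0],"claw":-1},{"slide":[0,0,0],"angular":[0,0,0],"claw":-1},{"slide":[0,0,0],"angular":[0,0,0],"claw":-1},{"slide":[0,0,0],"angular":[0,0,0],"claw":-1},{"slide":[0,0,0],"angular":[0,0,0],"claw":-1}]' 15; python3 t.py
python3 - <<'E'
from h import *
s=ctrl.get_state(); p=s['position']; M=R.from_rotvec(s['tool_rot']).as_matrix(); c=np.array([.5742,-.1755,p[2]])
print('yaw',np.degrees(np.arctan2(M[1,1],M[0,1])),'radius',np.linalg.norm(p-c))
rel=M.T@(p-c)
for a in (7.5,15,22.5,30):
    print(a/30,((R.from_rotvec([0,0,np.radians(a)]).as_matrix()@rel-rel)/.25).round(3))
E
```

```text
time: 18.2
position: [0.5761, -0.1271, 0.1559]
tool_rot: [-2.304, -2.135, 0.0]
ft_force: [0.1, -0.2, 0.1]
grip_width: 0.551
grip_force: 0.0
time: 18.8
position: [0.5768, -0.1268, 0.1559]
tool_rot: [2.301, 2.136, 0.002]
ft_force: [1.9, -0.2, 1.3]
grip_width: 0.142
grip_force: 15.0
TQ [-0.04 -0.48  0.16] q7 0.025
yaw -4.25917593768222 radius 0.04880347596952449
0.25 [-0.001  0.026  0.   ]
0.5 [-0.006  0.051  0.   ]
0.75 [-0.013  0.075  0.   ]
1.0 [-0.024  0.098  0.   ]
```

```bash
python3 -m inch '[{"slide":[-0.001,0.026,0],"angular":[0,0,0.25],"claw":-1},{"slide":[-0.006,0.051,0],"angular":[0,0,0.5],"claw":-1},{"slide":[-0.013,0.075,0],"angular":[0,0,0.75],"claw":-1},{"slide":[-0.024,0.098,0],"angular":[0,0,1],"claw":-1}]'; python3 t.py
python3 -m inch '[{"slide":[-0.001,0.026,0],"angular":[0,0,0.25],"claw":-1},{"slide":[-0.006,0.051,0],"angular":[0,0,0.5],"claw":-1},{"slide":[-0.013,0.075,0],"angular":[0,0,0.75],"claw":-1},{"slide":[-0.024,0.098,0],"angular":[0,0,1],"claw":-1}]'; python3 t.py
python3 -m inch '[{"slide":[-0.001,0.026,0],"angular":[0,0,0.25],"claw":-1},{"slide":[-0.006,0.051,0],"angular":[0,0,0.5],"claw":-1},{"slide":[-0.01,0.068,0],"angular":[0,0,0.68],"claw":-1}]'; python3 t.py
```

```text
time: 19.2
position: [0.6008, -0.1346, 0.1559]
tool_rot: [2.78, 1.461, 0.001]
ft_force: [1.2, -0.3, 0.9]
grip_width: 0.142
grip_force: 15.0
TQ [-0.12 -0.2   0.19] q7 -0.491
time: 19.6
position: [0.6176, -0.1535, 0.1559]
tool_rot: [3.064, 0.692, 0.001]
ft_force: [0.6, -1.0, 1.1]
grip_width: 0.138
grip_force: 15.0
TQ [-0.08 -0.11  0.2 ] q7 -0.974
time: 19.9
position: [0.6224, -0.17, 0.1558]
tool_rot: [3.138, 0.139, 0.001]
ft_force: [-0.6, 0.3, 1.3]
grip_width: 0.141
grip_force: 14.9
TQ [-0.03  0.11  0.11] q7 -1.291
```

```bash
python3 -m inch '[{"slide":[0,0.015,0],"angular":[0,0,0.15],"claw":-1},{"slide":[0,0.026,0],"angular":[0,0,0.25],"claw":-1},{"slide":[0,0.026,0],"angular":[0,0,0.25],"claw":-1}]'; python3 t.py
```

```text
time: 20.2
position: [0.6227, -0.1754, 0.1558]
tool_rot: [-3.14, 0.058, 0.0]
ft_force: [-0.9, 2.0, 2.5]
grip_width: 0.138
grip_force: 15.1
TQ [0.39 0.23 0.21] q7 -1.403
```

```bash
python3 -m inch '[{"slide":[0,0.011,0],"angular":[0,0,0.1],"claw":-1},{"slide":[0,0.011,0],"angular":[0,0,0.1],"claw":-1}]'; python3 t.py
python3 -m inch '[{"slide":[0,0,0],"angular":[0,0,0],"claw":0.0},{"slide":[0,0,0],"angular":[0,0,0],"claw":0.0},{"slide":[0,0,0],"angular":[0,0,0],"claw":0.0},{"slide":[0,0,0],"angular":[0,0,0],"claw":0.0},{"slide":[0,0,-0.2],"angular":[0,0,0],"claw":0.0},{"slide":[0,0,-0.4],"angular":[0,0,0],"claw":0.0},{"slide":[0,0,-0.6],"angular":[0,0,0],"claw":0.0},{"slide":[0,0,-0.6],"angular":[0,0,0],"claw":0.0},{"slide":[0,0,-0.6],"angular":[0,0,0],"claw":0.0}]'
python3 - <<'E'
from h import *
d=img('wrist'); save(d,'w7.png'); P=cloud(d)
q=P[(abs(P[:,2]-.160)<.006)&(abs(P[:,1]+.1755)<.03)&(P[:,0]>.594)&(P[:,0]<.65)]
c=q[:,:2].mean(0); v=np.linalg.svd(q[:,:2]-c,full_matrices=0)[2][0]; print('tap',len(q),np.median(q,0).round(4),q[:,0].max(),'az',np.degrees(np.arctan2(v[1],v[0])).round(1)%180)
print('cap',hexfit(d,(.4845,-.1755),.163,.182))
E
```

```text
time: 20.4
position: [0.6226, -0.1755, 0.1558]
tool_rot: [-3.135, 0.136, 0.002]
ft_force: [-1.9, 5.8, 3.6]
grip_width: 0.148
grip_force: 15.7
TQ [1.24 0.46 0.32] q7 -1.448
time: 21.3
position: [0.6232, -0.1797, 0.3074]
tool_rot: [3.137, -0.143, 0.006]
ft_force: [-0.3, 0.0, -0.6]
grip_width: 0.499
grip_force: 0.0
tap 546 [ 0.6188 -0.1759  0.1613] 0.6423815832197771 az 179.9
cap (782, np.float64(0.1722), np.float64(0.0), array([0.0234, 0.0354, 0.0338]), array([ 0.4905, -0.176 ]))
```

View pics/w7.png

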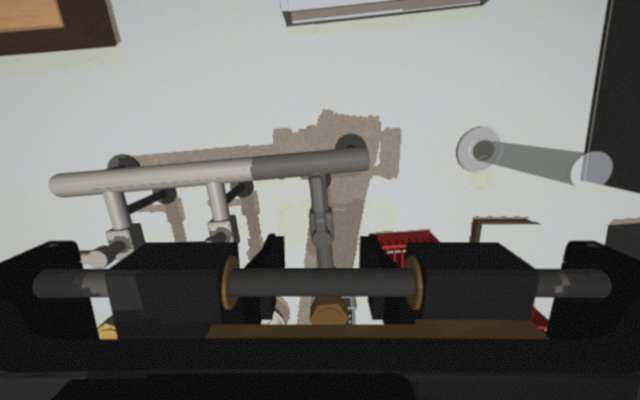

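The handle points to (320,215), in line with its pipe (fitted azimuth 179.9°), and the hand is clear at 0.3 m. Handing in.

```bash
python3 -c "
from bench import ctrl
print(ctrl.close_job())"
```

```text
the job is handed in; nothing more can be done
None
```

I screwed the right line's cap (the one over the staining dish) home to its stop, then swung its tap fully open in line with the pipe, and handed the job in at about 21 s. The hand-in gave no verdict; "home" rests on the hard stop I felt, as the camera read the cap top about 1 mm higher than its stated home height.

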